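Call the customer and show the order

TASK

The customer's drink is ready: press the red plunger of the service bell all the way down and let it come up again, then point down at the tall orange mug, with the fingertips just above the middle of its mouth, and keep still there for about two seconds. Then show where to pay: point in the same way just above the blue tap pad of the card reader, and finish while still pointing there. Leave the bell standing where it is, do not touch the card reader, the cups or the other tableware, lift nothing, and do not bring the fingertips low over any of the other cups.

Things in the scene. Friction and masses are not known exactly. Their poses are not given: they have to be found in the camera images.
- bell: Loose service bell, 0.45 kg or a little more or less: black round foot 84 mm across and 9 mm high, shiny steel dome 76 mm across, red plunger on top, 66 mm high in all. Origin at the centre of its underside, z up. It and the card reader may swap sides of the counter.
- bell_plunger (a joint): Travel of the bell's red plunger in m: 0 up, 0.006 fully down (moves straight down, spring: about 1.4 N at first to 3.5 N at the bottom, and springs back when let go).
- bell_top (a point): Centre of the top face of the red plunger (a flat disc 26 mm across), 66 mm above the counter when up; it sinks with the plunger.
- reader: Card reader fixed to the counter: flat black square 85 x 85 mm, 27 mm high, small keys on the half towards -x, blue tap pad on the half towards +x. Origin at the centre of its underside, z up.
- reader_pad (a point): Centre of the blue tap pad (70 x 40 mm, with a small white ring in the middle) on top of the card reader, 28 mm above the counter, 18 mm from the reader's centre along its own +x. z points up.
- orange_mug: The tall orange mug, 78 mm across the mouth, 110 mm high, handle at its own +y. The tallest of the four cups, which stand in a row in any order. Origin at the centre of its underside, z up.
- orange_mug_rim (a point): Centre of the mouth of the tall orange mug, at rim height, 110 mm above the counter. z points up.
- espresso_cup: Small orange espresso cup (not the one meant), 60 mm across, 55 mm high, handle at its +y. Origin at the centre of its underside.
- green_mug: Green mug, 80 mm across, 90 mm high, handle at its +y. Origin at the centre of its underside.
- white_mug: White mug, 80 mm across, 90 mm high, handle at its +y. Origin at the centre of its underside.
- sugar_jar: Glass sugar jar with steel cap, 56 mm across, 100 mm high, between bell and reader. Origin at the centre of its underside.
- cup_stack: Stack of brown paper cups, 79 mm across, 118 mm high. Origin at the centre of its underside.
- syrup_bottle: Amber syrup bottle, 66 mm across, 210 mm high. Origin at the centre of its underside.
- saucer: White saucer, 130 mm across, 16 mm high. Origin at the centre of its underside.
There are look-alikes about, which are no part of the job. Leave any pink or purple look-alike of the orange_mug alone.

How it is judged:
On the way, in this order (a step that is already met when the one before it is completed fails the run):
1. the bell's plunger is pressed down at least 4.5 mm of its 6 mm (value of joint bell_plunger above 0.0045 m), for 0.03 s.
2. then, plunger up, the tool points down at the tall orange mug for 1.5 s: TCP within 25 mm of the mouth's axis, 20 to 85 mm above the rim, nothing touched (horizontal distance between the grasp point and orange_mug_rim below 0.025 m and z of the grasp point in the frame of orange_mug_rim between 0.02 and 0.085 m and angle between the grasp point's own z axis and vertical above 2.2 rad and value of joint bell_plunger below 0.0015 m and contact force between each of orange_mug, espresso_cup, green_mug, white_mug, sugar_jar, cup_stack, syrup_bottle, saucer, reader and the fingers below 0.5 N and contact force between each of orange_mug, espresso_cup, green_mug, white_mug, sugar_jar, cup_stack, syrup_bottle, saucer, reader and the arm below 0.5 N), for 1.5 s.
At the end, for the whole second after the job is handed in: The tool still points down (within 50 degrees) just above the blue pad, no contact: TCP within 25 mm of its centre from above, 20 to 85 mm above it. Plunger up, bell upright and within 20 mm of its start, cups and bystanders within 8 mm of theirs (horizontal distance between the grasp point and reader_pad below 0.025 m and z of the grasp point in the frame of reader_pad between 0.02 and 0.085 m and angle between the grasp point's own z axis and vertical above 2.2 rad and value of joint bell_plunger below 0.0015 m and contact force between each of orange_mug, espresso_cup, green_mug, white_mug, sugar_jar, cup_stack, syrup_bottle, saucer, reader and the fingers below 0.5 N and contact force between each of orange_mug, espresso_cup, green_mug, white_mug, sugar_jar, cup_stack, syrup_bottle, saucer, reader and the arm below 0.5 N and distance of each of orange_mug, espresso_cup, green_mug, white_mug, sugar_jar, cup_stack, syrup_bottle, saucer from where it was at the start of the episode below 0.008 m and distance of bell from where it was at the start of the episode below 0.02 m and angle between bell's own z axis and vertical below 0.1 rad); the robot touches nothing.
It fails at once if the reader, a cup or a bystander is touched by the robot (over 0.5 N) (contact force between any of orange_mug, espresso_cup, green_mug, white_mug, sugar_jar, cup_stack, syrup_bottle, saucer, reader and the fingers above 0.5 N or contact force between any of orange_mug, espresso_cup, green_mug, white_mug, sugar_jar, cup_stack, syrup_bottle, saucer, reader and the arm above 0.5 N).
It fails at once if a cup or bystander is shifted by more than 8 mm or lifted (distance of any of orange_mug, espresso_cup, green_mug, white_mug, sugar_jar, cup_stack, syrup_bottle, saucer from where it was at the start of the episode above 0.008 m).
It fails at once if the bell is lifted, tipped or pushed more than 20 mm (height (world z) of bell above 0.008 m or angle between bell's own z axis and vertical above 0.2 rad or distance of bell from where it was at the start of the episode above 0.02 m).
It fails at once if another cup is pointed at: TCP within 25 mm of its axis and less than 50 mm above its rim ((horizontal distance between the grasp point and espresso_cup below 0.025 m and z of the grasp point in the frame of espresso_cup below 0.105 m) or (horizontal distance between the grasp point and green_mug below 0.025 m and z of the grasp point in the frame of green_mug below 0.14 m) or (horizontal distance between the grasp point and white_mug below 0.025 m and z of the grasp point in the frame of white_mug below 0.14 m)).
It also fails if it takes over 48 s, if anything falls off the work surface, if the arm or the gripper's body presses on something with over 40 N, if the wrist force passes 120 N, or if a joint passes its speed limit or range.

ROBOT

A 6-joint arm with a two-finger parallel gripper is mounted at the origin on the work surface. World frame = base frame: x ahead of the robot, y to its left, z up, the work surface at z = 0. Lengths are in m, angles in rad, forces in N, time in s.
With the tool pointing down it reaches from about 0.35 to 0.8 m from the base axis. Payload 7.3 kg.
Tool frame: the origin (TCP) lies between the finger pads, 19 mm behind the fingertips; this is the grasp point; z points along the fingers, y is the line along which they close (so a half turn about z gives the same grasp; the last joint's range is limited). The gripper opens to 85 mm and grips with 20 to 120 N. Pads are 22 mm wide; open, the fingers measure 114 mm over their backs; the gripper's body (76 mm by 85 mm) begins 54 mm behind the grasp point. The pads swing forward as they close: fully open they stand 13 mm farther back than shut.
Start: joints at [-1.325, 0.342, 1.524, -0, 1.275, -0.146], TCP at [0.2, -0.485, 0.25] pointing down, gripper open.
Joint ranges: [-2.53, 2.53], [-0.77, 2.02], [0.04, 2.7], [-1, 4.14], [0.28, 2.66], [-3.11, 3.11]. Speed limits (rad/s): [2.57, 2.57, 3.14, 3.14, 3.14, 3.14].

INTERFACE

Orientations are given as a unit quaternion [x, y, z, w].
In Python, from rig import env, cams, ticket gives the robot as it stands.
- The arm moves only by the tool move_arm, never from a script. Its argument "increments" is a list of rows, each a list of 3 entries, a list of its own where there are three numbers: the opening, from 0 (shut) to 1 (fully open), then the shift along the world's x, y, z in cm, then the turn, a rotation vector about the world's x, y, z in rad. A call has 1 to 8 rows; each row shifts and turns the commanded pose from where the row before left it; what a row does not reach is not made up. A row lasts 1/8 s, in which the tool goes at most 62.5 mm and 10.7 degrees, less where a joint would pass 70% of its speed; a pose out of reach is approached as far as the arm can. A call is refused whole if a number of a shift passes 6.25 or a number of a turn 0.188, either way. A call with a gripper value outside its range is refused whole. The fingers move at their own pace and stop on an object; the grip force is fixed at half the most. Time passes only in rows, so rows that do not move let the fingers close. It gives the time, the measured TCP pose, the force, the opening and the grip force at its end, in the units of the state.
- env.get_obs(): the state, without advancing time (a new reading comes with each control period).
- cams.grab_frame(name): name is "scene" or "top"; returns the picture (400x640x3 uint8, red, green, blue); there is no depth.
- cams.camera_info(name): a dict with "K" (3x3 intrinsics, pixels), "pose" (4x4, takes a point from camera to world coordinates). Camera axes: x right, y up, looking along -z (the intrinsics and any distortion apply to the point x, -y, -z); pixel columns grow to the right and rows downward; lengths in m; the calibration is good to about 2 mm. A picture is of the moment at which its call begins. camera_info takes no time and is no camera call.
- ticket.sign_off(): hands the job in; it is judged then, once.
The state is a dict: "time": time; "joints": joint angles; "qvel": joint speeds; "effort": joint torques, N m; "tool_pos": TCP position; "eef_rot": TCP orientation; "force": force on the tool from outside, world axes, zero at the start; "wrist_torque": the same for the moment, N m; "grip_width": finger opening in m; "gripper_force": force on a finger pad.
Only numpy, scipy, OpenCV 4.12 (cv2) and the standard library are available. Lean on these libraries where they do the work, as an engineer would, in place of code of your own. Each camera call takes 0.05 s, during which the arm holds its last target. There are 200 camera calls.

## Working session

There is one attempt and no reset: what is moved stays moved. The work goes in short steps, Python scripts to look and compute and a tool call to move; the robot and the scene stay as the last step left them, time stands still between calls to the robot, and variables do not carry over. Pictures are saved under pics/ and viewed, at most 10 in all, crops included, and the job is handed in when it is done.

Besides the shell and the picture viewer there is one more tool, called after ">>>" as a command line: name --argument value ..., lists and objects as JSON in quotes. move_arm: Moves the arm, as the interface text tells. Its arguments: {"type":"object","properties":{"increments":{"type":"array","items":{"type":"array"}}},"required":["increments"]}

```bash
mkdir -p pics; python3 - <<'E'
from rig import env,cams
import cv2
for n in("scene","top"):
    cv2.imwrite(f"pics/{n}0.png",cams.grab_frame(n)[:,:,::-1]); i=cams.camera_info(n); print(n,i)
o=env.get_obs();print(o["time"],o["tool_pos"],o["eef_rot"],o["grip_width"])
E
```

```text
scene {'K': array([[494.04039021,   0.        , 329.55701745],
       [  0.        , 494.04039021, 198.41451628],
       [  0.        ,   0.        ,   1.        ]]), 'pose': array([[ 0.22924322, -0.78473008,  0.57588736,  1.47875563],
       [ 0.97326166,  0.1760019 , -0.1475977 , -0.24576856],
       [ 0.01446709,  0.59432486,  0.80409493,  1.47307448],
       [ 0.        ,  0.        ,  0.        ,  1.        ]])}
top {'K': array([[462.27386604,   0.        , 321.78802776],
       [  0.        , 462.27386604, 198.44527445],
       [  0.        ,   0.        ,   1.        ]]), 'pose': array([[-1.44888995e-04,  9.97573808e-01, -6.96166379e-02,
         3.92234510e-01],
       [-9.99874968e-01,  9.56277385e-04,  1.57839876e-02,
         1.10795391e-02],
       [ 1.58122655e-02,  6.96102205e-02,  9.97448941e-01,
         1.34604125e+00],
       [ 0.00000000e+00,  0.00000000e+00,  0.00000000e+00,
         1.00000000e+00]])}
0.1 [ 0.20040055 -0.48489192  0.24941048] [ 9.80875069e-01  1.94637207e-01 -3.87324259e-05 -6.74701680e-04] 0.0854479540396865
```

View pics/scene0.png

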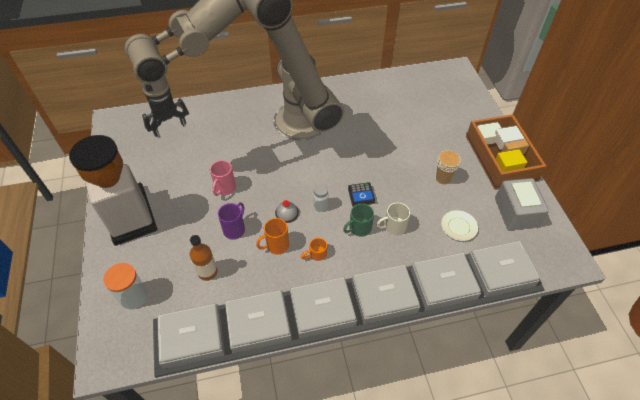

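View pics/top0.png

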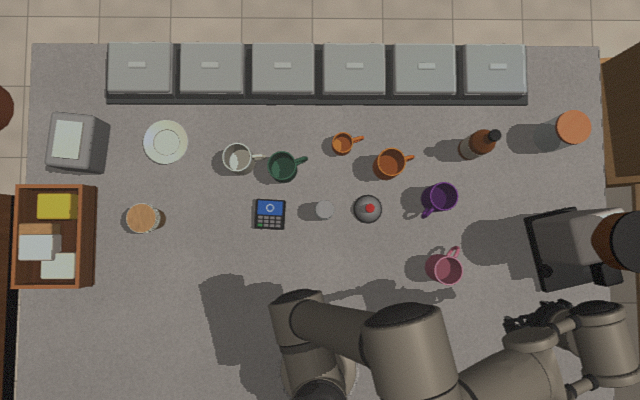

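Top view candidates, in pixels:
- Tall orange mug: (391,163), next to the bell. It is bigger than the other orange cup, so it fits.
- Small orange espresso cup: (343,143), not meant.
- Purple mug (440,197) and pink mug (448,268): look-alikes, to be left alone.

The bell's red plunger is at (370,209) and the blue pad at (270,208). I'll confirm these in an enlarged crop and measure.

```bash
cat > h.py <<'E'
import numpy as np,cv2
from rig import env,cams
def ray(n,uv,z):
    i=cams.camera_info(n);K=i["K"];P=i["pose"]
    d=P[:3,:3]@np.array([(uv[0]-K[0,2])/K[0,0],-(uv[1]-K[1,2])/K[1,1],-1]);o=P[:3,3]
    return o+d*(z-o[2])/d[2]
E
python3 - <<'E'
from h import *
def blob(n,im,lo,hi,near,r=40,k=1):
    h=cv2.cvtColor(im,cv2.COLOR_RGB2HSV);m=cv2.inRange(h,lo,hi)
    c=np.zeros_like(m);cv2.circle(c,near,r,255,-1);m&=c
    m=cv2.morphologyEx(m,cv2.MORPH_CLOSE,np.ones((9,9)))
    if k>1:m=cv2.morphologyEx(m,cv2.MORPH_OPEN,cv2.getStructuringElement(2,(k,k)))
    cs=max(cv2.findContours(m,0,2)[0],key=cv2.contourArea);(u,v),rr=cv2.minEnclosingCircle(cs)
    x,y,w,hh=cv2.boundingRect(cs)
    return (u,v),rr,(x,y,w,hh)
t=cv2.imread("pics/top0.png")[:,:,::-1].copy();s=cv2.imread("pics/scene0.png")[:,:,::-1].copy()
O=((5,130,90),(18,255,255));B=((100,120,80),(115,255,255))
def red(lo=0):return ((0,150,100),(4,255,255))
L=[("mug",O,(391,163),(276,236),25,11,.105),("esp",O,(343,143),(318,249),15,7,.053),
("plunger",red(),(370,209),(286,203),9,1,.066),("pad",B,(270,208),(362,196),18,1,.028)]
for nm,c,a,b,r,k,z in L:
    for n,im,p in(("top",t,a),("scene",s,b)):
        try:
            uv,rr,bb=blob(n,im,*c,p,r,k);print(nm,n,np.round(uv,1),round(rr,1),bb,ray(n,uv,z).round(3))
        except Exception as e:print(nm,n,"none")
for nm,uv,z in(("green",(282,166),.09),("white",(237,157),.09),("purple",(440,197),.1),("pink",(447,268),.1),("sugar",(324,210),.1),("syrup",(494,136),.21)):print(nm,ray("top",uv,z).round(3))
c=cv2.resize(t[120:240,220:460],None,fx=3.3,fy=3.3,interpolation=cv2.INTER_CUBIC)
cv2.imwrite("pics/crop.png",c[:,:,::-1])
E
```

```text
mug top [391.6 161. ] 14.9 (377, 148, 30, 28) [ 0.581 -0.198  0.105]
mug scene [273.4 235.8] 18.8 (257, 218, 32, 37) [ 0.606 -0.208  0.105]
esp top [343.5 142. ] 11.9 (332, 132, 24, 21) [ 0.643 -0.071  0.053]
esp scene [315.5 249. ] 12.6 (305, 238, 22, 23) [ 0.655 -0.079  0.053]
plunger top [369.5 207.8] 4.1 (366, 204, 8, 8) [ 0.456 -0.142  0.066]
plunger scene [285.8 203. ] 3.0 (283, 200, 6, 6) [ 0.457 -0.142  0.066]
pad top [269.5 207.5] 13.7 (257, 200, 26, 16) [0.458 0.139 0.028]
pad scene [362.  195.5] 10.3 (352, 190, 21, 12) [0.457 0.138 0.028]
green [0.569 0.1   0.09 ]
white [0.593 0.223 0.09 ]
purple [ 0.483 -0.33   0.1  ]
pink [ 0.292 -0.345  0.1  ]
sugar [ 0.448 -0.015  0.1  ]
syrup [ 0.629 -0.438  0.21 ]
```

View pics/crop.png

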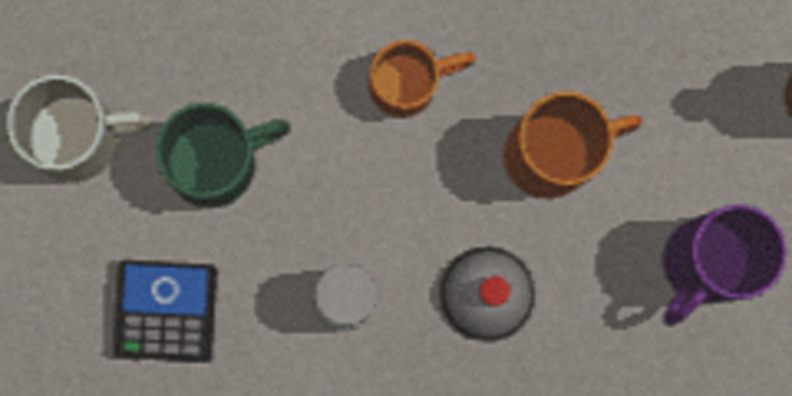

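The crop confirms it: the tall orange mug's rim centre is at full-image (391.5,162), and the espresso cup is the smaller one at (343,143). The bell plunger is at (0.457,-0.142), the mug mouth at (0.578,-0.198) and the pad at (0.458,0.139). Next I shut the fingers and travel high to the bell.

>>> move_arm --increments '[[0,[1.0,1.3,0],[0,0,0]],[0,[2.2,3.0,0],[0,0,0]],[0,[2.2,3.0,0],[0,0,0]],[0,[2.2,3.0,0],[0,0,0]],[0,[2.2,3.0,0],[0,0,0]],[0,[2.2,3.0,0],[0,0,0]],[0,[2.2,3.0,0],[0,0,0]],[0,[2.2,3.0,0],[0,0,0]]]'

```text
time: 1.1
tool_pos: [0.3651, -0.2601, 0.25]
eef_rot: [0.981, 0.195, 0.0, -0.0]
force: [0.7, -0.8, -0.4]
grip_width: 0.0001
gripper_force: 0.0
```

>>> move_arm --increments '[[0,[2.2,3.0,0],[0,0,0]],[0,[2.2,3.0,0],[0,0,0]],[0,[2.2,3.0,0],[0,0,0]],[0,[2.0,2.5,0],[0,0,0]],[0,[0.7,0.5,-3],[0,0,0]],[0,[0,0,-4],[0,0,0]],[0,[0,0,-4],[0,0,0]],[0,[0,0,0],[0,0,0]]]'

```text
time: 2.1
tool_pos: [0.4556, -0.1405, 0.1379]
eef_rot: [0.981, 0.195, -0.003, -0.002]
force: [0.2, -0.3, 1.6]
grip_width: -0.0001
gripper_force: 0.0
```

```bash
python3 - <<'E'
from h import *
t=cams.grab_frame("scene");o=env.get_obs();print(o["time"],o["tool_pos"],o["eef_rot"],o["grip_width"],o["force"])
c=cv2.resize(t[150:270,200:400],None,fx=4,fy=4,interpolation=cv2.INTER_CUBIC)
cv2.imwrite("pics/c1.png",c[:,:,::-1])
E
```

```text
2.15 [ 0.45696208 -0.1413277   0.13982179] [ 9.80825880e-01  1.94882294e-01 -9.47417107e-04 -7.66114110e-04] -3.8884848798499296e-05 [ 0.05294887 -1.09456499  0.40003512]
```

View pics/c1.png

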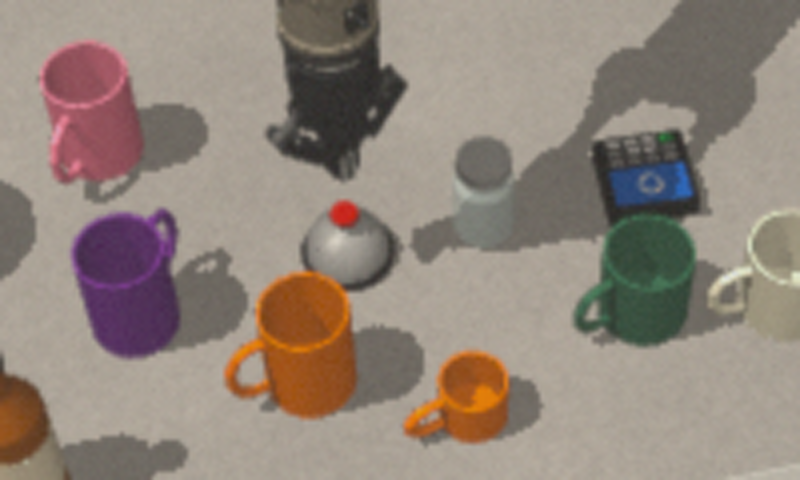

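The shut fingertips (crop 345,172) stand directly above the red plunger (344,213), and nothing has been disturbed. Next I press down gently.

>>> move_arm --increments '[[0,[0,0,-2.5],[0,0,0]],[0,[0,0,-2.3],[0,0,0]],[0,[0,0,-0.4],[0,0,0]],[0,[0,0,-0.3],[0,0,0]],[0,[0,0,-0.3],[0,0,0]],[0,[0,0,-0.3],[0,0,0]],[0,[0,0,0],[0,0,0]],[0,[0,0,0],[0,0,0]]]'

```text
time: 3.15
tool_pos: [0.4582, -0.1425, 0.0795]
eef_rot: [0.981, 0.195, 0.001, 0.001]
force: [3.1, -1.0, 3.4]
grip_width: 0.0002
gripper_force: 1.6
```

>>> move_arm --increments '[[0,[0,0,-0.1],[0,0,0]],[0,[0,0,-0.1],[0,0,0]],[0,[0,0,0],[0,0,0]],[0,[0,0,0],[0,0,0]]]'

```text
time: 3.65
tool_pos: [0.4582, -0.1426, 0.0785]
eef_rot: [0.981, 0.195, 0.001, 0.001]
force: [-1.0, 0.9, 17.2]
grip_width: 0.0003
gripper_force: 8.4
```

```bash
python3 - <<'E'
from h import *
for i in range(4):
    t=cams.grab_frame("scene");o=env.get_obs();print(o["time"],o["tool_pos"],o["force"])
E
```

```text
3.7 [ 0.45817611 -0.14256945  0.07850958] [-0.47413618  1.45320033 16.92435496]
3.75 [ 0.45817168 -0.14257186  0.07851674] [-0.20891456  0.55288992 17.08146961]
3.8 [ 0.45816859 -0.14255166  0.07851664] [ 0.19937705  1.05930656 17.39377187]
3.85 [ 0.45818214 -0.1425514   0.07850564] [-2.00066941  0.23893682 17.28695478]
```

At 17 N the plunger has bottomed out. I rise and move over to the tall orange mug.

>>> move_arm --increments '[[0,[0,0,0.5],[0,0,0]],[0,[0,0,2],[0,0,0]],[0,[0,0,4],[0,0,0]],[0,[0,0,4],[0,0,0]],[0,[0,0,2],[0,0,0]],[0,[2,-1,0],[0,0,0]],[0,[3,-1.4,0],[0,0,0]],[0,[3,-1.4,0],[0,0,0]]]'

```text
time: 4.85
tool_pos: [0.5373, -0.1802, 0.2013]
eef_rot: [0.981, 0.195, -0.001, -0.001]
force: [0.2, 0.5, 0.5]
grip_width: -0.0003
gripper_force: 0.0
```

>>> move_arm --increments '[[0,[3,-1.4,0],[0,0,0]],[0,[1,-0.4,0],[0,0,0]],[0,[0,0,-1.5],[0,0,0]],[0,[0,0,-1.5],[0,0,0]],[0,[0,0,0],[0,0,0]]]'

```text
time: 5.48
tool_pos: [0.5758, -0.1973, 0.17]
eef_rot: [0.981, 0.195, -0.002, -0.001]
force: [0.7, -0.2, 1.1]
grip_width: -0.0001
gripper_force: 0.0
```

```bash
python3 - <<'E'
from h import *
t=cams.grab_frame("scene");o=env.get_obs();print(o["time"],o["tool_pos"],o["force"])
c=cv2.resize(t[150:270,200:400],None,fx=4,fy=4,interpolation=cv2.INTER_CUBIC)
cv2.imwrite("pics/c2.png",c[:,:,::-1])
E
```

```text
5.525 [ 0.57650715 -0.19770611  0.17119081] [ 0.39187051 -0.43616476  1.10884289]
```

View pics/c2.png

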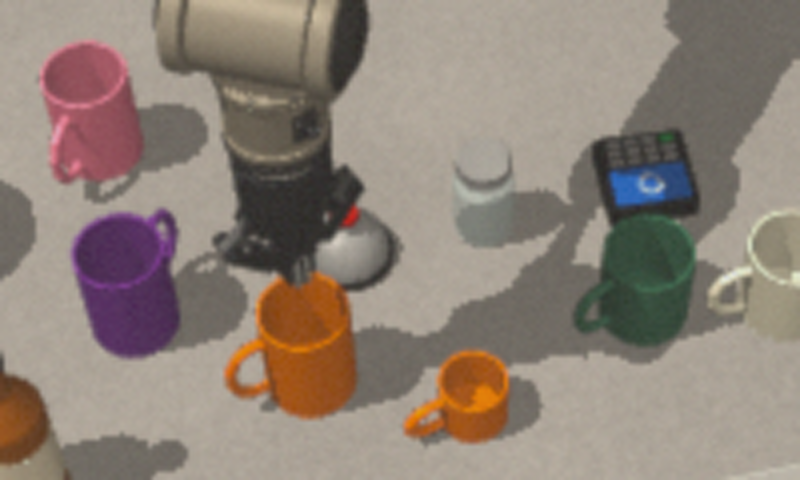

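The fingertips (crop 300,283) hover over the orange mug's mouth (rim centre about 304,308) and the bell stands in place. I cross-check the rim with the scene ray while holding still.

```bash
python3 - <<'E'
from h import *
print(ray("scene",(276,227),.11),ray("top",(391.5,162),.11))
E
```

```text
[ 0.57766623 -0.19399668  0.11      ] [ 0.57739862 -0.1968792   0.11      ]
```

>>> move_arm --increments '[[0,[0,0,0],[0,0,0]],[0,[0,0,0],[0,0,0]],[0,[0,0,0],[0,0,0]],[0,[0,0,0],[0,0,0]],[0,[0,0,0],[0,0,0]],[0,[0,0,0],[0,0,0]],[0,[0,0,0],[0,0,0]],[0,[0,0,0],[0,0,0]]]'

```text
time: 6.52
tool_pos: [0.5775, -0.1982, 0.172]
eef_rot: [0.981, 0.195, -0.0, 0.0]
force: [-0.5, -0.5, 0.4]
grip_width: -0.0003
gripper_force: 0.0
```

>>> move_arm --increments '[[0,[0,0,0],[0,0,0]],[0,[0,0,0],[0,0,0]],[0,[0,0,0],[0,0,0]],[0,[0,0,0],[0,0,0]],[0,[0,0,0],[0,0,0]],[0,[0,0,0],[0,0,0]],[0,[0,0,0],[0,0,0]],[0,[0,0,0],[0,0,0]]]'

```text
time: 7.52
tool_pos: [0.5775, -0.1982, 0.172]
eef_rot: [0.981, 0.195, -0.0, 0.0]
force: [-0.1, 0.7, -0.3]
grip_width: -0.0
gripper_force: 0.0
```

Both views agree to within 4 mm, and the hold lasted 2 s. Next is the reader pad, again travelling high.

>>> move_arm --increments '[[0,[0,0,2],[0,0,0]],[0,[0,0,4],[0,0,0]],[0,[-1.5,2,0],[0,0,0]],[0,[-1.5,3.7,0],[0,0,0]],[0,[-1.5,4,0],[0,0,0]],[0,[-1.5,4,0],[0,0,0]],[0,[-1.5,4,0],[0,0,0]],[0,[-1.5,4,0],[0,0,0]]]'

```text
time: 8.52
tool_pos: [0.4869, 0.02, 0.2322]
eef_rot: [0.981, 0.195, 0.0, 0.0]
force: [0.7, 0.2, 0.1]
grip_width: -0.0004
gripper_force: 0.0
```

>>> move_arm --increments '[[0,[-1.5,4,0],[0,0,0]],[0,[-1,4,0],[0,0,0]],[0,[-0.5,3,0],[0,0,0]],[0,[0,1,0],[0,0,0]],[0,[0,0,-3],[0,0,0]],[0,[0,0,-4],[0,0,0]],[0,[0,0,-3],[0,0,0]],[0,[0,0,0],[0,0,0]]]'

```text
time: 9.52
tool_pos: [0.4565, 0.138, 0.1304]
eef_rot: [0.981, 0.194, -0.002, 0.0]
force: [-0.3, -0.3, 0.1]
grip_width: 0.0001
gripper_force: 0.0
```

>>> move_arm --increments '[[0,[0,0,-2],[0,0,0]],[0,[0,0,-2],[0,0,0]],[0,[0,0,-0.4],[0,0,0]],[0,[0,0,0],[0,0,0]],[0,[0,0,0],[0,0,0]],[0,[0,0,0],[0,0,0]]]'

```text
time: 10.28
tool_pos: [0.4579, 0.1388, 0.0887]
eef_rot: [0.981, 0.195, 0.001, 0.0]
force: [0.6, 0.3, -0.1]
grip_width: 0.0
gripper_force: 0.0
```

```bash
python3 - <<'E'
from h import *
t=cams.grab_frame("scene");o=env.get_obs();print(o["time"],o["tool_pos"],o["force"])
c=cv2.resize(t[150:270,200:400],None,fx=4,fy=4,interpolation=cv2.INTER_CUBIC)
cv2.imwrite("pics/c3.png",c[:,:,::-1])
E
```

```text
10.325 [0.45778956 0.13881612 0.08856282] [ 0.17567617 -0.15255311 -0.53506499]
```

View pics/c3.png

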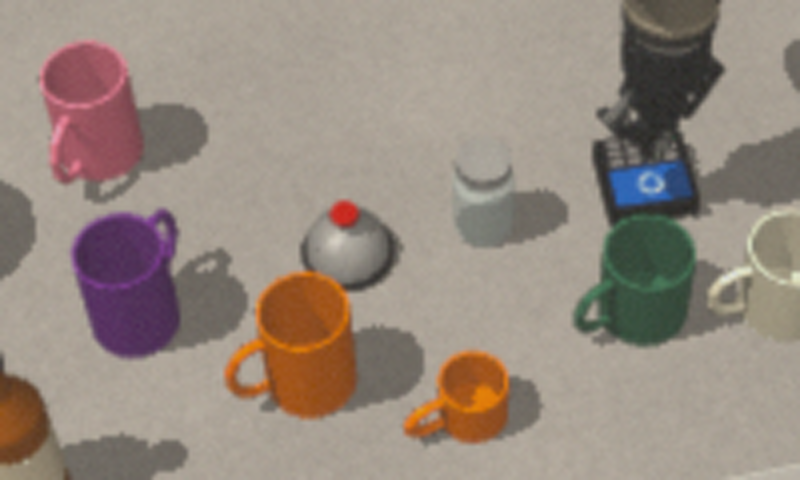

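The fingertips (crop 655,150) are about 4 cm above the pad ring (651,182). The bell is up and unmoved, and all the cups are in place.

```bash
python3 -c "
from rig import ticket
print(ticket.sign_off())"
```

```text
the job is handed in; nothing more can be done
None
```

I rang the bell with a full press, pointed at the tall orange mug for 2 s, and handed the job in while pointing about 6 cm above the blue pad (TCP height); nothing but the bell was touched, and no verdict came back.

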